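# Nest the square oil bottle and set its cap a quarter turn loose for venting

### The arm

A 6-joint arm with a two-finger parallel gripper is mounted at the origin on the work surface. World frame = base frame: x ahead of the robot, y to its left, z up, the work surface at z = 0. Lengths are in mm, angles in degrees, forces in N, time in s.
With the tool pointing down it reaches from about 350 to 850 mm from the base axis. Payload 8.1 kg.
Tool frame: the origin (TCP) lies midway between the tips of the shut fingers; the grasp point (between the pads) lies 19 mm behind it; z points along the fingers, y is the direction in which the jaws open and shut (so a half turn about z gives the same grasp; the last joint's range is limited). The gripper opens to 85 mm and grips with 20 to 120 N. Pads are 22 mm wide; open, the fingers measure 114 mm over their backs; the gripper's body (76 mm by 85 mm) begins 54 mm behind the grasp point. The pads swing forward as they close: fully open they stand 13 mm farther back than shut.
Start: joints at [65.352, 7.471, 85.268, -0, 87.261, -4.893], TCP at [202.784, 564.698, 231.292] pointing down, gripper open.
Joint ranges: [-169.43, 169.43], [-51.17, 129.36], [1.28, 143.12], [-76.62, 256.62], [0, 156.53], [-152.29, 152.29]. Speed limits (degrees/s): [136.94, 136.94, 159.86, 180, 180, 180].

### API

Orientations are given as [roll, pitch, yaw] about the fixed x, y, z axes, in that order (R = Rz(yaw) Ry(pitch) Rx(roll)).
In Python, from bench import r gives the robot as it stands.
- The arm moves only by the tool carry_out, never from a script. Its argument "increments" is a list of rows, each a list of 3 entries, a list of its own where there are three numbers: the shift along the tool's x, y, z in m, then the turn, a rotation vector about the tool's x, y, z in rad, then the closure, from 0 (fully open) to 1 (shut). A call has 1 to 12 rows; each row shifts and turns the pose as measured when the row begins, along the tool's axes as they then stand; what a row does not reach is not made up. A row lasts 1/10 s, in which the tool goes at most 50 mm and 8.59 degrees, less where a joint would pass 70% of its speed; a pose out of reach is approached as far as the arm can. A call with a gripper value outside its range is refused whole. The fingers move at their own pace and stop on an object; "newtons" is the grip in N (left out, the last holds). Time passes only in rows, so rows that do not move let the fingers close. It gives the time, the measured TCP pose, the force and the opening at its end, in the units of the state.
- r.sense(): the state, without advancing time (a new reading comes with each control period).
- r.snapshot(name): name is "scene" or "top"; returns a dict with "image" (400x640x3 uint8, blue, green, red), "vertical_fov" (degrees; the focal length in pixels is half the picture's height over the tangent of half this angle, whatever the lens; pixels are square), "cx", "cy" (the principal point, pixels), "k1" (the pictures are not rectified: a ray, as slopes to the right and down, at radius r is drawn at 1 + k1 r^2 times it, then the intrinsics apply), "rvec" (rotation vector, rad) and "tvec" (3), from world to camera coordinates, as OpenCV has them. Camera axes: x right, y down, z forward; pixel columns grow to the right and rows downward; lengths in mm; the calibration is good to about 2 mm. A picture is of the moment at which its call begins. There is no depth.
- r.hand_in(): hands the job in, once; it reports no verdict.
The state is a dict: "time": time; "joint_pos": joint angles; "qd": joint speeds; "joint_efforts": joint torques, N m; "tool_pos": TCP position; "tcp_rot": TCP orientation; "ft_force": force on the tool from outside, world axes, zero at the start; "wrist_torque": the same for the moment, N m; "finger_gap": finger opening in mm.
Only numpy, scipy, OpenCV 4.12 (cv2) and the standard library are available. Lean on these libraries where they do the work, as an engineer would, in place of code of your own. Each camera call takes 0.05 s, during which the arm holds its last target.

### The job

Stand the square oil bottle upright and fully down in the nest whose pocket matches it, then screw its green cap on (clockwise) until it bottoms out. Then back the cap off a quarter turn, so that the bottle can vent when it is heated, and finish with the gripper still holding the cap there, the bottle still fully down in its nest. Leave the other bottles and things on the bench where they are.

Things in the scene. Friction and masses are not known exactly. Their poses are not given: they have to be found in the camera images.
- bottle: the only square bottle: amber-yellow, 0.3-0.55 kg, body 58 x 58 x 90 mm, edges rounded 4 mm, sloping shoulder to 100 mm height, round 38 mm neck with a green screw cap (underside at 112 mm when home). Origin at the centre of its underside, z up, x and y square to its faces; paper label with green band on the -x face. May be lifted and carried by the cap.
- cap_top (a point): centre of the top of the green knurled cap (round, 46 mm diameter, 26 mm tall). 138 mm above the bottle's origin when fully home, 1 mm higher per radian unscrewed. It turns with the cap: a white line on the cap's top and side runs from the centre to its -x edge, above the middle of the label face when fully home.
- cap (a joint): angle in rad by which the cap is unscrewed from fully home: 0 = bottomed out (hard stop); grows as it turns anticlockwise seen from above; quarter turn = 1.57. Starts engaged on the thread, 1.0 to 2.6 rad from home, needs about 0.1 N m to turn, stays where left, cannot come off (upper stop 4.5).
- square_nest: blue plastic block 100 x 100 x 36 mm fixed to the bench, with an empty square pocket 62 x 62 mm, 26 mm deep (floor 10 mm above the bench), mouth bevelled 4 mm: 2 mm to spare on each side of the square bottle, all four ways round fit. Origin at the centre of its underside, under the pocket's middle; x and y along the pocket's sides.
- round_nest: same blue block, but with a round pocket of 64 mm; a round jar stands in it. Origin at the centre of its underside.
- oblong_nest: same blue block, but with an oblong pocket of 44 (x) x 80 (y) mm, empty. Origin at the centre of its underside.
- round_jar: bystander: round amber jar, 60 mm across, 75 mm tall, white cap, standing in the round nest. Origin at the centre of its underside.
- oil_tall_a: bystander: round green bottle, 62 mm across, 200 mm tall, yellow cap. Origin at the centre of its underside.
- oil_tall_b: bystander: another such round green bottle. Origin at the centre of its underside.
- cap_tray: bystander: open steel tray 120 x 180 x 45 mm with yellow caps. Origin at the centre of its underside.
- steel_beaker: bystander: open steel beaker, 72 mm across, 85 mm tall. Origin at the centre of its underside.
- spanner: bystander: a steel spanner lying flat near the robot. Origin at the middle of its length, at its underside.
- label_box: bystander: cardboard box 90 x 130 x 60 mm. Origin at the centre of its underside.
Things that resemble listed ones, but are neither listed nor needed, are in the scene too. What is shaped like the bottle but purple is not meant. Leave any yellow look-alike of the square_nest alone.

How it is judged (in metres and radians):
On the way, in this order (a step that is already met when the one before it is completed fails the run):
1. the square bottle stands fully down in the square nest (horizontal distance between bottle and square_nest below 0.006 m and z of bottle in the frame of square_nest below 0.013 m and angle between bottle's own z axis and vertical below 0.07 rad), for 0.2 s.
2. the cap is screwed home until it bottoms out, with the bottle in the square nest (value of joint cap below 0.1 rad and horizontal distance between bottle and square_nest below 0.006 m and z of bottle in the frame of square_nest below 0.015 m), for 0.1 s.
At the end, for the whole second after the job is handed in: After bottoming out (within 0.1 rad) with the bottle in the square nest, the cap is backed off a quarter turn (1.57 +- 0.35 rad), still, and gripped with over 3 N; the bottle stands fully down (within 4 mm), centred (6 mm) and upright (4 degrees) in the square nest (value of joint cap between 1.22 and 1.92 rad and velocity of joint cap between -0.1 and 0.1 rad/s and contact force between the fingers and cap above 3 N and horizontal distance between bottle and square_nest below 0.006 m and z of bottle in the frame of square_nest below 0.014 m and angle between bottle's own z axis and vertical below 0.07 rad and linear speed of bottle below 0.02 m/s); the arm keeps its last pose, push and grip.
It fails at once if a bystander is pushed more than 25 mm from its place (distance of any of round_jar, oil_tall_a, oil_tall_b, cap_tray, steel_beaker, spanner, label_box from where it was at the start of the episode above 0.025 m).
It fails at once if a standing bystander is tipped over (angle between any of round_jar, oil_tall_a, oil_tall_b, steel_beaker's own z axis and vertical above 0.5 rad).
It fails at once if the square bottle is tipped over (angle between bottle's own z axis and vertical above 0.8 rad).
It also fails if it takes over 64 s, if anything falls off the work surface, if the arm or the gripper's body presses on something with over 40 N, if the wrist force passes 120 N, or if a joint passes its speed limit or range.

## Working session

There is one attempt and no reset: what is moved stays moved. The work goes in short steps, Python scripts to look and compute and a tool call to move; the robot and the scene stay as the last step left them, time stands still between calls to the robot, and variables do not carry over. Pictures are saved under pics/ and viewed, and the job is handed in when it is done.

Besides the shell and the picture viewer there is one more tool, called after ">>>" as name(argument=value, ...), one argument or row to a line, values as JSON. carry_out: Moves the arm, as the interface text tells. Its arguments: {"type":"object","properties":{"increments":{"type":"array"},"newtons":{"type":"number"}},"required":["increments"]}

```bash
ls; mkdir -p pics; python3 - <<'E'
from bench import r
import cv2,pickle
print(r.sense())
for n in("scene","top"):
    s=r.snapshot(n); cv2.imwrite(f"pics/{n}0.png",s["image"]); pickle.dump(s,open(f"{n}0.pkl","wb"))
    print({k:v for k,v in s.items() if k!="image"})
E
```

```text
pics
{'time': 0.0, 'joint_pos': array([ 6.53527017e+01,  7.51936920e+00,  8.53308247e+01,  9.24839406e-04,
        8.72605847e+01, -4.89615240e+00]), 'qd': array([-0.04586449,  0.02151204, -0.00487191, -0.0619667 ,  0.02557208,
       -0.01540843]), 'joint_efforts': array([ 2.36059517e-03, -5.69399393e+01, -5.00555634e+01,  3.35361494e-05,
        1.44887177e-02,  6.63184665e-05]), 'tool_pos': array([202.53043812, 564.18845392, 230.18519559]), 'tcp_rot': array([-1.79889704e+02, -1.03752716e-02,  1.60248799e+02]), 'ft_force': array([-0.64729695, -0.51582324, -0.09454932]), 'wrist_torque': array([ 0.01247207, -0.05311246, -0.00229082]), 'finger_gap': 85.25316091931501}
{'vertical_fov': 52.60419889758443, 'cx': 312.11374591891024, 'cy': 194.79179220072604, 'k1': -0.10048895503326002, 'rvec': array([ 1.02920703,  2.60054649, -0.86626598]), 'tvec': array([ 435.8926692, -235.5577942, 1649.6097365])}
{'vertical_fov': 42.80053575136897, 'cx': 322.0138761402791, 'cy': 202.15721591785396, 'k1': -0.1400642980222074, 'rvec': array([ 2.08204906, -2.1428716 ,  0.19642402]), 'tvec': array([  -5.99636696,  584.42280433, 1507.28378927])}
```

View pics/scene0.png

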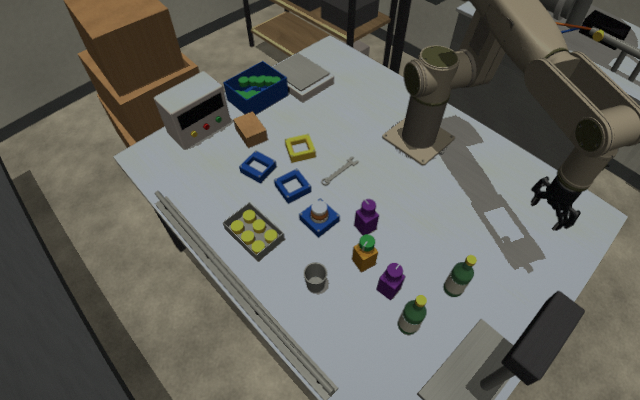

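View pics/top0.png

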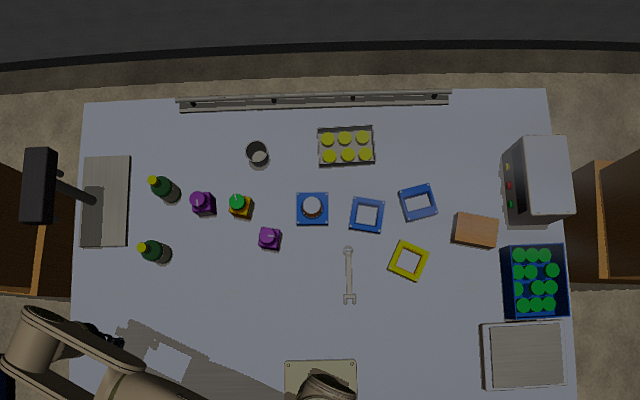

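The top view shows three blue blocks: (312,208) holds the jar, and (367,215) and (418,202) are empty. The yellow block at (408,260) is a look-alike. The amber bottle with the green cap is at (240,205), and the purple ones are at (202,203) and (269,238). I'll enlarge the crop.

```bash
cat > h.py <<'E'
import numpy as np,cv2,pickle
def cam(s):
    f=200/np.tan(np.radians(s["vertical_fov"]/2)); R=cv2.Rodrigues(s["rvec"])[0]
    K=np.array([[f,0,s["cx"]],[0,f,s["cy"]],[0,0,1]]); return K,np.array([s["k1"],0,0,0.]),R,s["tvec"]
def px(s,P):
    K,d,R,t=cam(s); return cv2.projectPoints(np.float64(P).reshape(-1,3),s["rvec"],t,K,d)[0].reshape(-1,2)
def ray(s,uv):
    K,d,R,t=cam(s); n=cv2.undistortPoints(np.float64(uv).reshape(-1,1,2),K,d).reshape(-1,2)
    return -R.T@t, np.c_[n,np.ones(len(n))]@R
def at(s,uv,z):
    o,d=ray(s,uv); return o+d*((z-o[2])/d[:,2])[:,None]
def crop(s,x,y,w,h,k,name):
    i=cv2.resize(s["image"][y:y+h,x:x+w],None,fx=k,fy=k,interpolation=cv2.INTER_CUBIC); i=np.clip(i.astype(float)*1.4,0,255).astype(np.uint8); cv2.imwrite("pics/"+name,i)
E
python3 - <<'E'
from h import *
t=pickle.load(open("top0.pkl","rb"));s=pickle.load(open("scene0.pkl","rb"))
crop(t,340,175,110,70,7,"a.png"); crop(t,190,180,90,70,8,"b.png"); crop(s,230,140,90,70,8,"c.png"); crop(s,330,190,80,70,8,"d.png")
E
```

```text
(no output)
```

View pics/a.png

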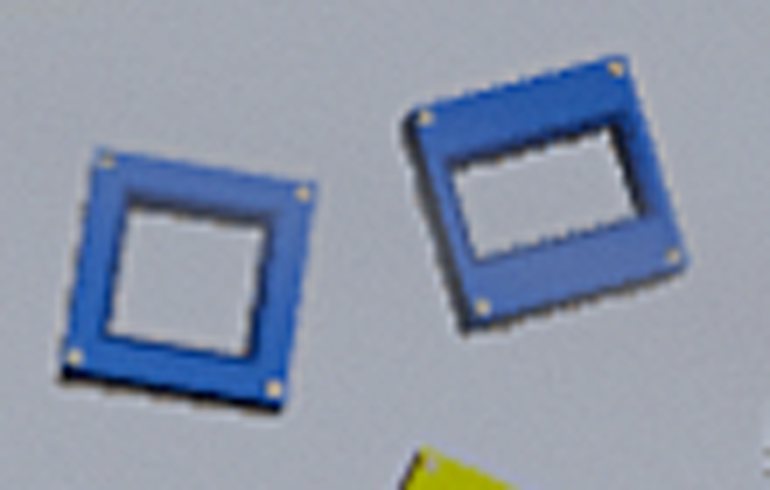

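View pics/b.png

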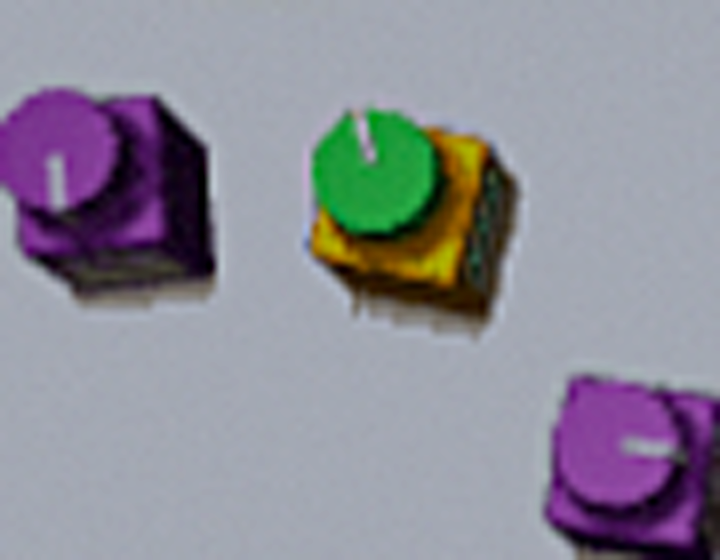

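View pics/c.png

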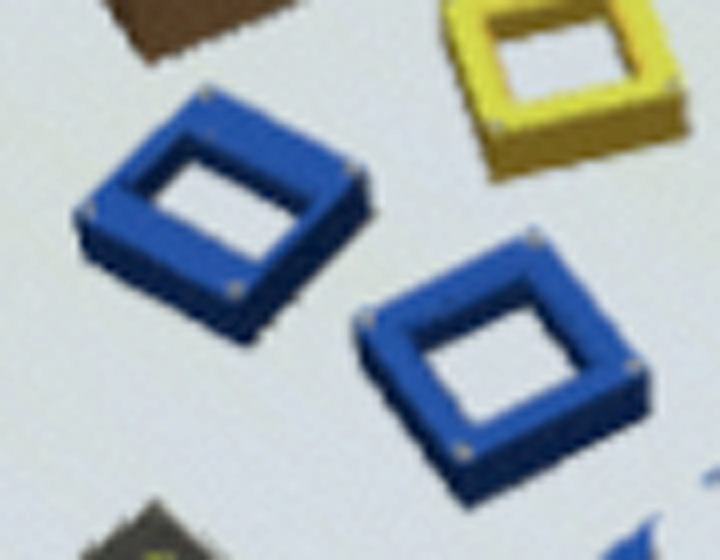

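View pics/d.png

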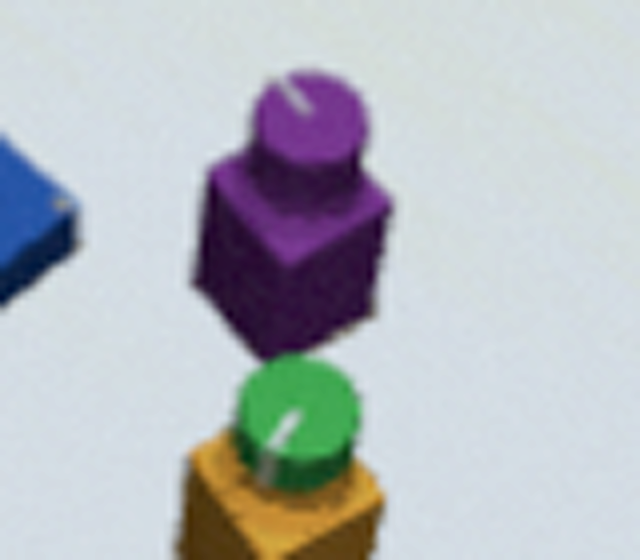

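```bash
cat > m.py <<'E'
from h import *
t=pickle.load(open("top0.pkl","rb"));s=pickle.load(open("scene0.pkl","rb"))
def c(p,k,o): return (np.float64(p)+.5)/k-.5+o
def tri(a,b):
    o1,d1=ray(t,[a]);o2,d2=ray(s,[b]);d1=d1[0];d2=d2[0]
    k=np.linalg.lstsq(np.c_[d1,-d2],o2-o1,rcond=None)[0];return ((o1+k[0]*d1)+(o2+k[1]*d2))/2, np.linalg.norm(o1+k[0]*d1-o2-k[1]*d2)
if __name__=="__main__":
    np.set_printoptions(precision=1,suppress=True)
    N=at(t,c([(107,161),(304,194),(275,389),(75,356)],7,[340,175]),36)
    M=at(s,c([(366,320),(462,452),(634,366),(535,238)],8,[230,140]),36)
    for Q in(N,M):
        print(Q,Q.mean(0),np.degrees(np.arctan2(*(Q[1]-Q[0])[[1,0]])),np.degrees(np.arctan2(*(Q[3]-Q[0])[[1,0]])),[np.linalg.norm(Q[i]-Q[i-1]) for i in range(4)])
    print("cap",tri(c((375,172),8,[190,180]),c((300,405),8,[330,190])))
    L=at(t,c([(370,158),(358,112)],8,[190,180]),140); print("line",L, np.degrees(np.arctan2(*(L[1]-L[0])[[1,0]])))
    L=at(s,c([(299,410),(268,462)],8,[330,190]),140); print("line s",L, np.degrees(np.arctan2(*(L[1]-L[0])[[1,0]])))
    B=at(t,c([(488,133),(455,287),(312,247)],8,[190,180]),90);print(B,np.degrees(np.arctan2(*(B[1]-B[0])[[1,0]])),np.degrees(np.arctan2(*(B[2]-B[1])[[1,0]])),np.linalg.norm(B[1]-B[0]),np.linalg.norm(B[2]-B[1]),(B[0]+B[2])/2)
    crop(s,335,225,60,60,10,"e.png")
    crop(t,220,185,45,45,14,"f.png")
E
python3 m.py
```

```text
[[ 599.8 -125.3   36. ]
 [ 582.2 -212.2   36. ]
 [ 495.2 -195.1   36. ]
 [ 512.6 -107.7   36. ]] [ 547.5 -160.1   36. ] -101.44477941415533 168.61463206694535 [np.float64(88.9412637899481), np.float64(88.73267548275189), np.float64(88.61242394198828), np.float64(89.10398094188973)]
[[ 583.2 -210.2   36. ]
 [ 600.4 -122.7   36. ]
 [ 512.3 -105.5   36. ]
 [ 494.5 -193.2   36. ]] [ 547.6 -157.9   36. ] 78.91985633039081 169.18907666804628 [np.float64(90.30741020453313), np.float64(89.10682556721561), np.float64(89.7688662254546), np.float64(89.45103741239723)]
cap (array([578.5, 227.4, 137.4]), np.float64(1.3949312523550677))
line [[583.7 228.2 140. ]
 [601.  232.8 140. ]] 14.699988468886934
line s [[581.2 230.  140. ]
 [605.8 237.1 140. ]] 16.130339495275443
[[602.5 192.3  90. ]
 [543.8 204.8  90. ]
 [560.6 259.2  90. ]] 167.9936465770494 72.7775678085902 60.022608789459525 56.92669909333169 [581.5 225.8  90. ]
```

View pics/e.png

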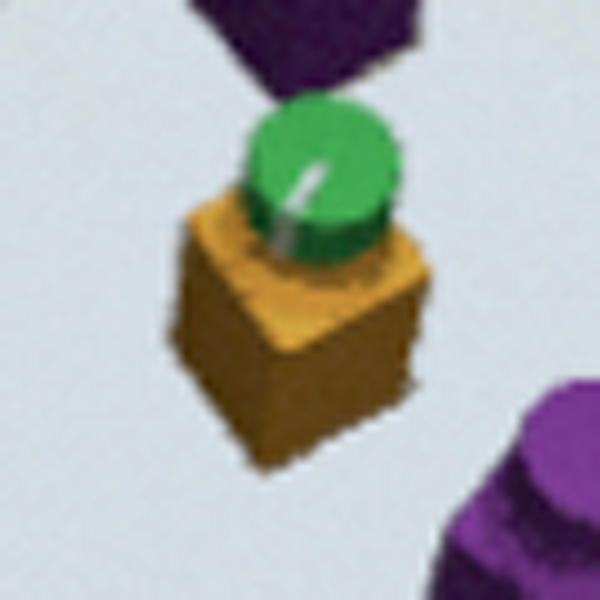

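View pics/f.png

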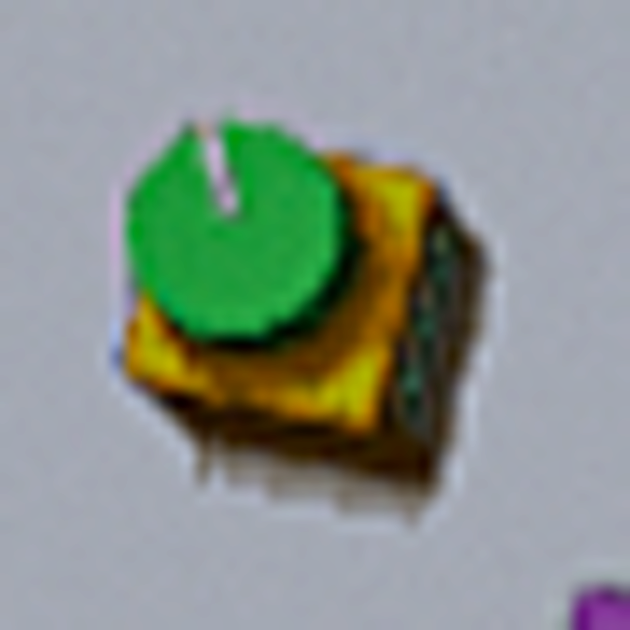

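```bash
python3 - <<'E'
from m import *
np.set_printoptions(precision=1,suppress=True)
P=at(t,c([(60,150),(615,445)],8,[190,180]),139);print("purple",P)
for p in P: d=p[:2]-[578.5,227.4];print(np.hypot(*d),np.degrees(np.arctan2(d[1],d[0])))
B=at(s,c([(170,342),(264,473),(415,388)],10,[335,225]),0);print(B,(B[0]+B[2])/2,np.degrees(np.arctan2(*(B[1]-B[0])[[1,0]])),np.degrees(np.arctan2(*(B[2]-B[1])[[1,0]])))
B=at(s,c([(186,218),(285,352),(432,270)],10,[335,225]),90);print(B,(B[0]+B[2])/2,np.degrees(np.arctan2(*(B[1]-B[0])[[1,0]])),np.degrees(np.arctan2(*(B[2]-B[1])[[1,0]])))
print(at(t,[(155,182),(143,247)],198))
E
```

```text
purple [[590.4 343.9 139. ]
 [475.7 139.  139. ]]
117.08470450414802 84.15693722456413
135.57889897544635 -139.30446989956096
[[599.  195.4   0. ]
 [611.  249.1   0. ]
 [553.1 262.3   0. ]] [576.  228.8   0. ] 77.33444445731125 167.17634092920866
[[602.1 197.5  90. ]
 [613.9 250.4  90. ]
 [560.5 262.4  90. ]] [581.3 230.   90. ] 77.5019826574413 167.32905058027328
[[629.4 453.  198. ]
 [443.  481.3 198. ]]
```

```bash
cat > go.py <<'E'
import sys,numpy as np
from bench import r
from scipy.spatial.transform import Rotation as R
np.set_printoptions(precision=2,suppress=True)
s=r.sense(); T=np.array([float(a) for a in sys.argv[1:4]])
A=R.from_euler('xyz',s["tcp_rot"],degrees=True)
yaw=float(sys.argv[4]) if len(sys.argv)>4 else s["tcp_rot"][2]
B=R.from_euler('xyz',[180,0,yaw],degrees=True)
print("t",s["time"],"pos",s["tool_pos"],"rot",s["tcp_rot"],"gap",s["finger_gap"],"F",s["ft_force"],"M",s["wrist_torque"],"j6",s["joint_pos"][5])
print("shift mm",A.inv().apply(T-s["tool_pos"]),"rotvec",(A.inv()*B).as_rotvec())
E
python3 go.py 579 228 260
```

```text
t 0.1 pos [202.55 564.23 230.31] rot [-179.9    -0.01  160.25] gap 85.29081545195746 F [-0.35  0.25 -0.1 ] M [ 0.04 -0.03  0.02] j6 -4.89236157981934
shift mm [-467.93 -189.27  -29.43] rotvec [-0. -0.  0.]
```

>>> carry_out(
  increments=[
    [[0,0,-0.03],[0,0,0],0],
    [[-0.04,-0.016,0],[0,0,0],0],
    [[-0.04,-0.016,0],[0,0,0],0],
    [[-0.04,-0.016,0],[0,0,0],0],
    [[-0.04,-0.016,0],[0,0,0],0],
    [[-0.04,-0.016,0],[0,0,0],0],
    [[-0.04,-0.016,0],[0,0,0],0],
    [[-0.04,-0.016,0],[0,0,0],0],
    [[-0.04,-0.016,0],[0,0,0],0],
    [[-0.04,-0.016,0],[0,0,0],0],
    [[0,0,0],[0,0,0],0],
  ],
  newtons=40,
)

```text
time: 1.2
tool_pos: [500.2, 296.2, 255.2]
tcp_rot: [-179.4, -0.2, 160.6]
ft_force: [-0.9, 0.4, 0.1]
finger_gap: 85.5
```

```bash
python3 go.py 579 228 230 160
```

```text
t 1.2 pos [500.16 296.23 255.18] rot [-179.38   -0.2   160.57] gap 85.50463365908786 F [-0.91  0.39  0.07] M [0.04 0.03 0.05] j6 -44.80090211457021
shift mm [-97.14 -37.85  25.25] rotvec [-0.01 -0.    0.01]
```

>>> carry_out(
  increments=[
    [[-0.035,-0.013,0],[0,0,0],0],
    [[-0.035,-0.013,0],[-0.005,0,0.005],0],
    [[-0.025,-0.01,0.02],[-0.005,0,0.005],0],
    [[0,0,0.02],[0,0,0],0],
    [[0,0,0],[0,0,0],0],
  ],
)

```text
time: 1.7
tool_pos: [578.8, 228.6, 212.2]
tcp_rot: [-179.9, -0.4, 159.9]
ft_force: [-1.0, -0.3, -0.3]
finger_gap: 85.0
```

```bash
python3 go.py 579 228 170 160; python3 - <<'E'
from bench import r
from h import *
t=r.snapshot("top"); s=r.snapshot("scene")
print(px(t,[579,228,140]),px(s,[579,228,140]))
a=t["image"][140:270,160:320];b=s["image"][160:290,300:460]
cv2.imwrite("pics/g1.png",cv2.resize(np.hstack([a,b]),None,fx=2.5,fy=2.5))
E
```

```text
t 1.7 pos [578.85 228.62 212.16] rot [-179.94   -0.39  159.9 ] gap 85.02187365794111 F [-0.96 -0.32 -0.25] M [-0.03 -0.    0.02] j6 -53.18795896078875
shift mm [-0.64 -0.48 42.15] rotvec [-0.   -0.01 -0.  ]
[[235.86996467 200.87211538]] [[366.95767853 239.9583619 ]]
```

View pics/g1.png

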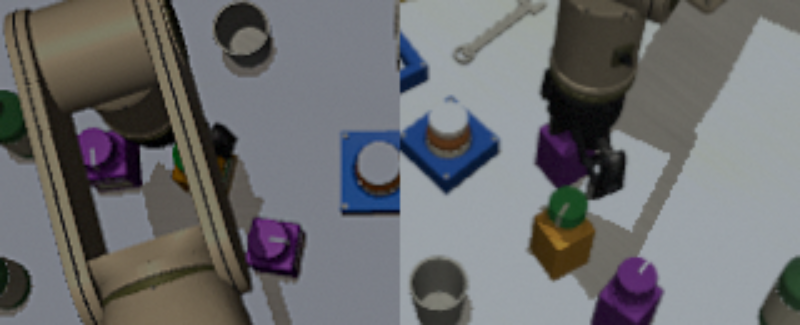

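The pictures show the open gripper hanging above the green cap, at about (165,155) in the top half and (567,208) in the scene half. The cap sits near its predicted pixels, so I'll go down and grip.

>>> carry_out(
  increments=[
    [[0,0,0.03],[0,0.005,0],0],
    [[0,0,0.03],[0,0,0],0],
    [[0,0,0.025],[0,0,0],0],
    [[0,0,0.015],[0,0,0],0],
    [[0,0,0.003],[0,0,0],0],
    [[0,0,0],[0,0,0],0],
  ],
)

```text
time: 2.4
tool_pos: [581.7, 236.7, 120.3]
tcp_rot: [179.4, 0.1, 160.3]
ft_force: [-0.4, -0.7, 0.0]
finger_gap: 85.3
```

```bash
python3 go.py 579 228 108 160
```

```text
t 2.4 pos [581.74 236.74 120.31] rot [179.41   0.13 160.35] gap 85.32907503375054 F [-0.39 -0.74  0.03] M [ 0.05 -0.02  0.02] j6 -53.20734656500326
shift mm [-0.34 -9.28 12.21] rotvec [0.01 0.   0.01]
```

>>> carry_out(
  increments=[
    [[0,-0.009,0],[0.01,0,0.005],0],
    [[0,0,0.006],[0,0,0],0],
    [[0,0,0],[0,0,0],0],
  ],
)

```text
time: 2.7
tool_pos: [580.5, 228.5, 118.2]
tcp_rot: [179.8, 0.4, 160.1]
ft_force: [0.3, 0.6, -1.0]
finger_gap: 85.0
```

```bash
python3 go.py 579 228 108 160
```

```text
t 2.7 pos [580.55 228.55 118.23] rot [179.84   0.4  160.07] gap 84.95745684979379 F [ 0.32  0.59 -0.97] M [0.04 0.04 0.03] j6 -53.19807725302727
shift mm [ 1.34 -1.07 10.22] rotvec [0.   0.01 0.  ]
```

>>> carry_out(
  increments=[
    [[0.001,-0.001,0.01],[0,0.005,0],0],
    [[0,0,0.003],[0,0,0],0],
  ],
)

```text
time: 2.9
tool_pos: [580.4, 228.0, 106.0]
tcp_rot: [179.7, 0.2, 160.0]
ft_force: [-0.3, 0.2, 0.1]
finger_gap: 85.6
```

```bash
python3 go.py 579 228 108 160
```

```text
t 2.9 pos [580.37 228.02 106.04] rot [179.74   0.22 160.05] gap 85.63763443102489 F [-0.32  0.18  0.1 ] M [-0.04 -0.03 -0.01] j6 -53.3786631220546
shift mm [ 1.27 -0.48 -1.97] rotvec [0. 0. 0.]
```

Position is good, so I'll close.

>>> carry_out(
  increments=[
    [[0,0,-0.001],[0,0,0],0.3],
    [[0,0,0],[0,0,0],0.6],
    [[0,0,0],[0,0,0],1],
    [[0,0,0],[0,0,0],1],
    [[0,0,0],[0,0,0],1],
    [[0,0,0],[0,0,0],1],
  ],
  newtons=50,
)

```text
time: 3.5
tool_pos: [580.0, 228.1, 106.2]
tcp_rot: [179.8, 0.2, 160.0]
ft_force: [-0.4, 0.3, -0.4]
finger_gap: 45.1
```

```bash
python3 go.py 579 228 108 160
```

```text
t 3.5 pos [580.01 228.09 106.24] rot [179.76   0.15 160.04] gap 45.09037867434916 F [-0.4   0.28 -0.42] M [-0.02 -0.02  0.02] j6 -53.376202241502575
shift mm [ 0.91 -0.42 -1.76] rotvec [0. 0. 0.]
```

>>> carry_out(
  increments=[
    [[0,0,-0.01],[0,0,0],1],
    [[0,0,-0.02],[0,0,0],1],
    [[0,0,-0.03],[0,0,0],1],
    [[0,0,-0.03],[0,0,0],1],
    [[0,0,-0.03],[0,0,0],1],
    [[0,0,-0.03],[0,0,0],1],
    [[0,0,0],[0,0,0],1],
  ],
)

```text
time: 4.2
tool_pos: [575.2, 226.0, 257.3]
tcp_rot: [-179.7, -0.5, 160.0]
ft_force: [0.7, 0.2, -3.1]
finger_gap: 45.1
```

```bash
python3 go.py 547.5 -159.2 260 161.7;  python3 - <<'E'
from bench import r
from h import *
s=r.snapshot("scene")
crop(s,300,130,160,150,4,"g2.png")
E
```

```text
t 4.2 pos [575.15 225.96 257.32] rot [-179.73   -0.47  160.03] gap 45.076449920509525 F [ 0.66  0.19 -3.12] M [-0.04 -0.19  0.01] j6 -53.37344598741406
shift mm [-105.53 -371.46   -1.81] rotvec [-0.   -0.01 -0.03]
```

View pics/g2.png

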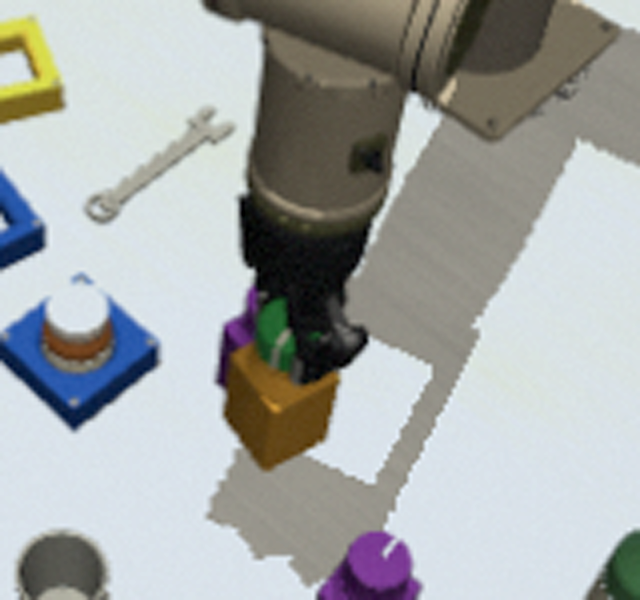

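The picture shows the bottle hanging upright from the gripper by its cap at about (280,400), clear of the bench. Next I'll carry it over to the nest.

>>> carry_out(
  increments=[
    [[-0.005,-0.017,0],[0,0,0],1],
    [[-0.009,-0.033,0],[0,0,-0.005],1],
    [[-0.009,-0.033,0],[0,0,-0.005],1],
    [[-0.009,-0.033,0],[0,0,-0.005],1],
    [[-0.009,-0.033,0],[0,0,-0.005],1],
    [[-0.009,-0.033,0],[0,0,-0.005],1],
    [[-0.009,-0.033,0],[0,0,-0.005],1],
    [[-0.009,-0.033,0],[0,0,0],1],
    [[-0.009,-0.033,0],[0,0,0],1],
    [[-0.009,-0.033,0],[0,0,0],1],
    [[-0.005,-0.017,0],[0,0,0],1],
    [[0,0,0],[0,0,0],1],
  ],
)

```text
time: 5.45
tool_pos: [533.8, -134.8, 220.6]
tcp_rot: [-178.8, -3.3, 161.8]
ft_force: [0.0, -1.1, -5.6]
finger_gap: 45.0
```

```bash
python3 go.py 547.5 -159.2 200 161.7
```

```text
t 5.45 pos [ 533.78 -134.76  220.58] rot [-178.82   -3.28  161.83] gap 45.01438891135678 F [ 0.05 -1.11 -5.61] M [-0.22  0.03  0.01] j6 -90.50818923321434
shift mm [-21.8  -18.54  19.75] rotvec [-0.02 -0.06  0.  ]
```

>>> carry_out(
  increments=[
    [[-0.011,-0.009,0],[-0.01,-0.03,0],1],
    [[-0.011,-0.009,0],[-0.01,-0.03,0],1],
    [[0,0,0],[0,0,0],1],
  ],
)

```text
time: 5.75
tool_pos: [544.9, -159.0, 212.0]
tcp_rot: [180.0, -0.4, 161.8]
ft_force: [-0.6, -0.5, -5.1]
finger_gap: 45.0
```

```bash
python3 go.py 547.5 -159.2 200 161.7; python3 - <<'E'
from bench import r
from h import *
s=r.snapshot("scene");t=r.snapshot("top")
pickle.dump((s,t),open("g3.pkl","wb"))
crop(s,230,80,130,130,6,"g3.png");crop(t,320,165,110,90,7,"g3t.png")
E
```

```text
t 5.75 pos [ 544.88 -158.96  211.96] rot [179.96  -0.42 161.75] gap 45.00732887701598 F [-0.65 -0.54 -5.07] M [-0.13  0.24  0.03] j6 -93.20692164528974
shift mm [-2.65  0.58 11.94] rotvec [ 0.   -0.01  0.  ]
```

View pics/g3.png

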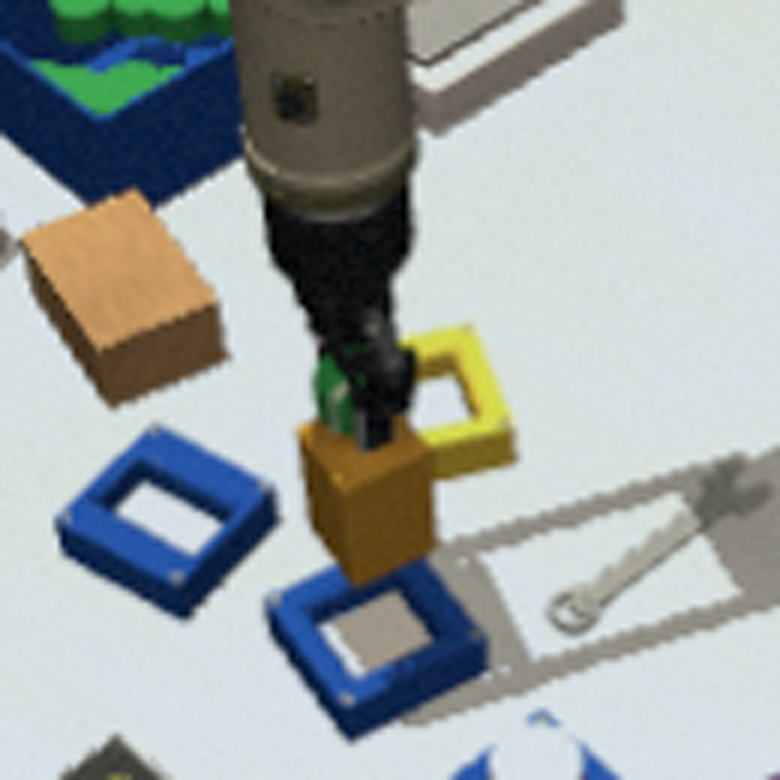

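View pics/g3t.png

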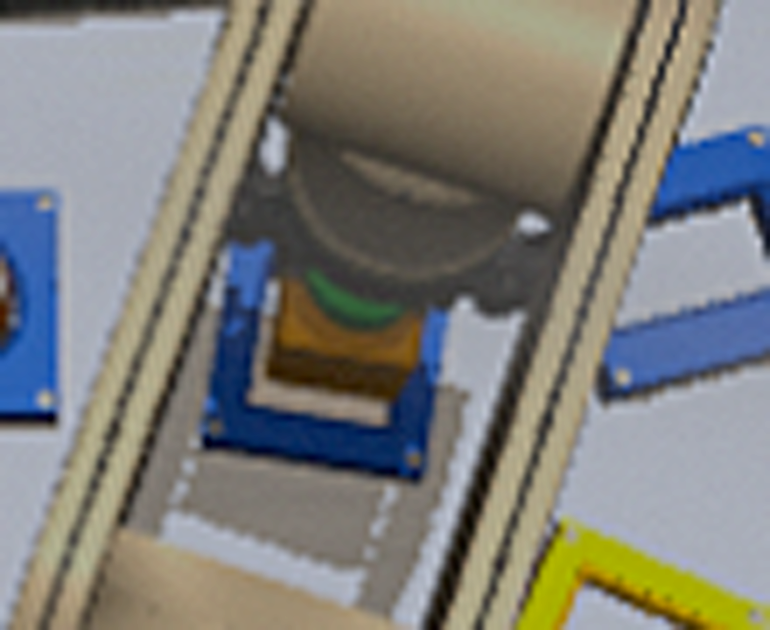

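The bottle is held above the square nest: its bottom corner is at about (358,585) in the scene crop and the nest pocket at (375,635). I'll overlay the predicted wireframes to check alignment.

```bash
cat > ov.py <<'E'
from h import *
def box(cx,cy,yaw,h,z0,z1):
    a=np.radians(yaw);Rm=np.array([[np.cos(a),-np.sin(a)],[np.sin(a),np.cos(a)]])
    q=np.array([[-h,-h],[h,-h],[h,h],[-h,h]])@Rm.T+[cx,cy]
    return np.r_[np.c_[q,np.full(4,z0)],np.c_[q,np.full(4,z1)]]
def draw(s,boxes,x,y,w,h,k,name):
    i=cv2.resize(s["image"][y:y+h,x:x+w],None,fx=k,fy=k,interpolation=cv2.INTER_CUBIC);i=np.clip(i*1.5,0,255).astype(np.uint8)
    for B in boxes:
        p=((px(s,B)-[x,y]+.5)*k-.5).round().astype(int)
        for j in range(4):
            for a,b in((j,(j+1)%4),(j+4,(j+1)%4+4),(j,j+4)): cv2.line(i,tuple(map(int,p[a])),tuple(map(int,p[b])),(255,0,255),1)
    cv2.imwrite("pics/"+name,i)
E
python3 - <<'E'
from ov import *
s,t=pickle.load(open("g3.pkl","rb"))
Bs=[box(544.9-1,-159,-11.3,29,105.8,195.8),box(547.5,-159.2,-11.2,50,0,36)]
draw(s,Bs,260,120,75,90,8,"g4.png");draw(t,Bs,340,185,55,60,10,"g4t.png")
E
```

```text
(no output)
```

View pics/g4.png

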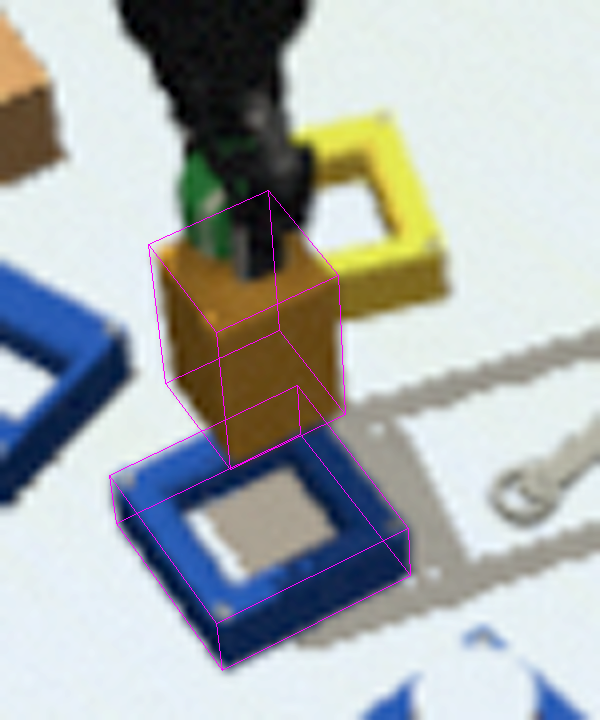

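View pics/g4t.png

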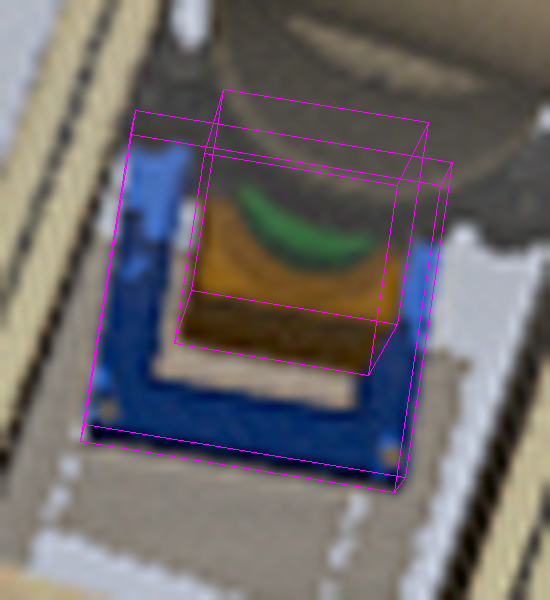

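```bash
python3 go.py 548.3 -158.7 152 161.7
```

```text
t 5.85 pos [ 544.52 -157.56  212.11] rot [179.94  -0.54 161.81] gap 44.738499449363175 F [ 0.07  0.75 -5.17] M [0.11 0.03 0.  ] j6 -93.14812127403405
shift mm [-4.51  0.04 60.07] rotvec [ 0.   -0.01  0.  ]
```

>>> carry_out(
  increments=[
    [[-0.003,0.001,0.02],[0,-0.005,0],1],
    [[0,0,0.02],[0,0,0],1],
    [[0,0,0.01],[0,0,0],1],
    [[0,0,0],[0,0,0],1],
  ],
)

```text
time: 6.25
tool_pos: [546.2, -153.7, 159.5]
tcp_rot: [179.9, -0.5, 162.0]
ft_force: [-1.7, 0.4, -4.9]
finger_gap: 44.8
```

```bash
python3 go.py 548.3 -158.7 145 161.7
```

```text
t 6.25 pos [ 546.17 -153.67  159.49] rot [179.92  -0.51 161.97] gap 44.81638051113336 F [-1.75  0.37 -4.88] M [-0.01  0.05 -0.02] j6 -92.91042505162999
shift mm [-3.71 -4.14 14.45] rotvec [ 0.   -0.01  0.  ]
```

>>> carry_out(
  increments=[
    [[-0.004,-0.004,0.005],[0,-0.008,0.004],1],
    [[0,0,0.002],[0,0,0],1],
    [[0,0,0],[0,0,0],1],
  ],
)

```text
time: 6.55
tool_pos: [549.5, -158.5, 153.4]
tcp_rot: [179.9, 0.0, 161.8]
ft_force: [0.4, 1.6, -5.0]
finger_gap: 44.7
```

```bash
python3 go.py 548.3 -158.7 140 161.7
```

```text
t 6.55 pos [ 549.53 -158.48  153.45] rot [179.93   0.04 161.79] gap 44.66708872052082 F [ 0.42  1.62 -4.96] M [ 0.11 -0.08  0.03] j6 -93.07588199887603
shift mm [ 1.11 -0.61 13.45] rotvec [0. 0. 0.]
```

>>> carry_out(
  increments=[
    [[0.001,-0.001,0.006],[0,0,0],1],
    [[0,0,0.005],[0,0,0],1],
    [[0,0,0.004],[0,0,0],1],
  ],
)

```text
time: 6.85
tool_pos: [549.5, -159.9, 139.7]
tcp_rot: [179.9, 0.3, 161.8]
ft_force: [0.6, 0.3, -4.7]
finger_gap: 45.0
```

```bash
python3 go.py 548.3 -158.7 130 161.7
```

```text
t 6.85 pos [ 549.5  -159.87  139.71] rot [179.94   0.26 161.77] gap 44.985955709011336 F [ 0.62  0.29 -4.75] M [-0.01 -0.02 -0.08] j6 -93.18524868319646
shift mm [1.55 0.72 9.71] rotvec [0. 0. 0.]
```

>>> carry_out(
  increments=[
    [[0.001,0.001,0.005],[0,0.003,0],1],
    [[0,0,0.005],[0,0,0],1],
    [[0,0,0],[0,0,0],1],
  ],
)

```text
time: 7.15
tool_pos: [548.2, -158.3, 127.7]
tcp_rot: [179.9, -0.0, 161.8]
ft_force: [-0.9, 0.3, -5.0]
finger_gap: 44.5
```

```bash
python3 go.py 548.3 -158.7 118 161.7
```

```text
t 7.15 pos [ 548.19 -158.27  127.74] rot [179.93  -0.02 161.76] gap 44.52089370247354 F [-0.88  0.28 -5.03] M [ 0.01 -0.02 -0.02] j6 -93.0715980755892
shift mm [-0.24 -0.39  9.74] rotvec [ 0. -0.  0.]
```

The bottle is going into the pocket with no side force. I'll continue down to the floor.

>>> carry_out(
  increments=[
    [[0,0,0.005],[0,0,0],1],
    [[0,0,0.004],[0,0,0],1],
    [[0,0,0.003],[0,0,0],1],
    [[0,0,0],[0,0,0],1],
  ],
)

```text
time: 7.55
tool_pos: [549.4, -158.4, 116.5]
tcp_rot: [179.9, 0.1, 161.8]
ft_force: [-0.9, 0.5, -2.9]
finger_gap: 44.8
```

```bash
python3 go.py 548.3 -158.7 116 161.7
```

```text
t 7.55 pos [ 549.37 -158.37  116.46] rot [179.92   0.12 161.77] gap 44.78274304317435 F [-0.87  0.54 -2.88] M [ 0.02  0.14 -0.05] j6 -93.0710138421742
shift mm [ 0.92 -0.65  0.46] rotvec [0. 0. 0.]
```

>>> carry_out(
  increments=[
    [[0,0,0.001],[0,0,0],1],
    [[0,0,0.001],[0,0,0],1],
    [[0,0,0],[0,0,0],1],
    [[0,0,0],[0,0,0],1],
  ],
)

```text
time: 7.95
tool_pos: [550.3, -158.6, 116.3]
tcp_rot: [179.9, 0.3, 161.8]
ft_force: [-1.2, 1.0, -0.7]
finger_gap: 45.2
```

```bash
python3 go.py 548.3 -158.7 116 161.7;  python3 - <<'E'
from bench import r
from ov import *
s=r.snapshot("scene");t=r.snapshot("top")
Bs=[box(547.5,-159.2,-11.2,29,10,100),box(547.5,-159.2,-11.2,50,0,36)]
draw(s,Bs,250,120,90,90,8,"g5.png")
E
```

```text
t 7.95 pos [ 550.3  -158.55  116.34] rot [179.92   0.26 161.78] gap 45.16416926731696 F [-1.25  0.99 -0.73] M [0.16 0.21 0.01] j6 -93.0719942352848
shift mm [ 1.86 -0.77  0.33] rotvec [0. 0. 0.]
```

View pics/g5.png

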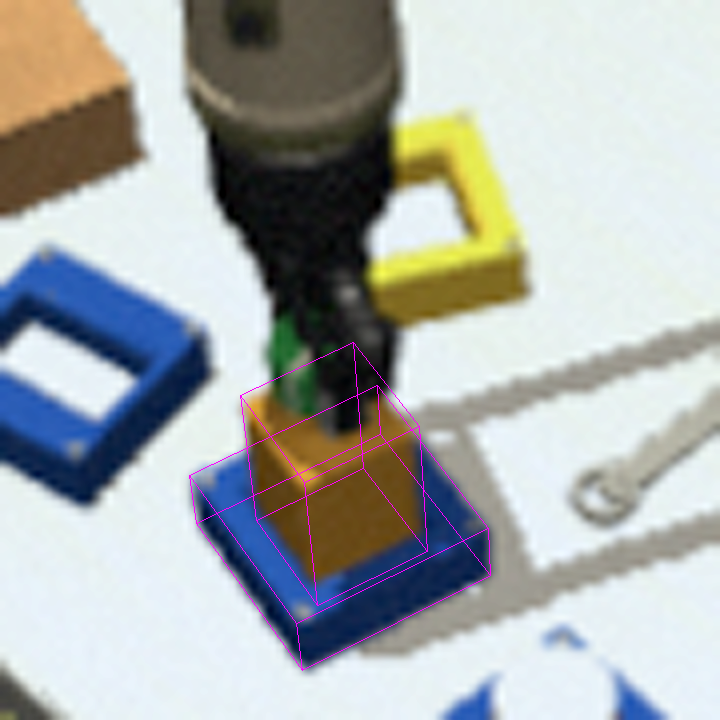

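The bottle is seated. Its top front corner at about (305,480) matches the wireframe. Now I'll screw the cap clockwise.

>>> carry_out(
  increments=[
    [[0.001,-0.001,0.0005],[0,0.003,0.1],1],
    [[0,0,0.0003],[0,0,0.14],1],
    [[0,0,0.0003],[0,0,0.14],1],
    [[0,0,0.0003],[0,0,0.14],1],
    [[0,0,0.0003],[0,0,0.14],1],
    [[0,0,0.0003],[0,0,0.14],1],
    [[0,0,0],[0,0,0],1],
  ],
)

```text
time: 8.75
tool_pos: [549.6, -159.4, 115.5]
tcp_rot: [179.8, 0.0, 114.2]
ft_force: [-1.7, 0.8, -0.4]
finger_gap: 45.0
```

```bash
python3 go.py 548.3 -158.7 115
```

```text
t 8.75 pos [ 549.65 -159.42  115.46] rot [179.82   0.05 114.22] gap 45.03093579770281 F [-1.7   0.78 -0.36] M [ 0.15  0.47 -0.07] j6 -45.61507216878766
shift mm [ 1.21 -0.94  0.45] rotvec [0. 0. 0.]
```

>>> carry_out(
  increments=[
    [[0.001,-0.001,0.0003],[0,0,0.12],1],
    [[0,0,0.0003],[0,0,0.12],1],
    [[0,0,0.0003],[0,0,0.12],1],
    [[0,0,0.0003],[0,0,0.12],1],
    [[0,0,0.0003],[0,0,0.12],1],
    [[0,0,0.0003],[0,0,0.12],1],
    [[0,0,0.0003],[0,0,0.12],1],
    [[0,0,0],[0,0,0],1],
  ],
)

```text
time: 9.55
tool_pos: [548.7, -159.0, 114.5]
tcp_rot: [179.8, -0.1, 66.4]
ft_force: [-1.5, 2.1, -1.3]
finger_gap: 45.2
```

```bash
python3 go.py 548.3 -158.7 115
```

```text
t 9.55 pos [ 548.75 -159.02  114.49] rot [179.79  -0.1   66.42] gap 45.19022492476565 F [-1.47  2.09 -1.32] M [ 0.23  0.43 -0.06] j6 2.1980944695263203
shift mm [ 0.11 -0.54 -0.51] rotvec [ 0. -0. -0.]
```

Turned 95° so far, with about 25° plus slack remaining. I'll take small steps and watch the moment.

>>> carry_out(
  increments=[
    [[0,0,0.0003],[0,0,0.12],1],
    [[0,0,0.0003],[0,0,0.12],1],
    [[0,0,0.0003],[0,0,0.1],1],
  ],
)

```text
time: 9.85
tool_pos: [548.8, -158.9, 114.1]
tcp_rot: [179.8, -0.2, 47.6]
ft_force: [-4.5, 2.7, 2.8]
finger_gap: 44.9
```

```bash
python3 go.py 548.3 -158.7 115
```

```text
t 9.85 pos [ 548.75 -158.94  114.1 ] rot [179.83  -0.16  47.6 ] gap 44.89909594940148 F [-4.51  2.69  2.84] M [0.38 0.71 0.05] j6 21.02563071726924
shift mm [-0.12 -0.49 -0.9 ] rotvec [ 0. -0. -0.]
```

>>> carry_out(
  increments=[
    [[0,0,0.0002],[0,0,0.08],1],
    [[0,0,0.0002],[0,0,0.08],1],
  ],
)

```text
time: 10.05
tool_pos: [548.5, -158.1, 114.1]
tcp_rot: [180.0, -0.2, 38.9]
ft_force: [-6.0, 3.6, 7.6]
finger_gap: 44.5
```

```bash
python3 go.py 548.3 -158.7 115
```

```text
t 10.05 pos [ 548.46 -158.09  114.08] rot [179.95  -0.19  38.9 ] gap 44.544432416342666 F [-5.98  3.63  7.57] M [0.77 1.36 0.99] j6 29.74187891348189
shift mm [-0.5   0.37 -0.92] rotvec [ 0. -0. -0.]
```

>>> carry_out(
  increments=[
    [[0,0,0],[0,0,0.05],1],
    [[0,0,0],[0,0,0.02],1],
    [[0,0,0],[0,0,0],1],
  ],
)

```text
time: 10.35
tool_pos: [547.5, -158.2, 114.3]
tcp_rot: [180.0, -0.0, 36.0]
ft_force: [-2.8, -0.4, -0.5]
finger_gap: 44.8
```

```bash
python3 go.py 548.3 -158.7 115;python3 - <<'E'
from bench import r
from ov import *
s=r.snapshot("scene")
Bs=[box(547.5,-159.2,-11.2,29,10,100)]
draw(s,Bs,250,140,75,60,10,"g6.png"); crop(s,265,145,50,50,12,"g6b.png")
E
```

```text
t 10.35 pos [ 547.54 -158.24  114.31] rot [179.98  -0.04  35.95] gap 44.767118363383766 F [-2.76 -0.37 -0.46] M [0.18 0.52 1.33] j6 32.75368802246308
shift mm [ 0.35  0.82 -0.69] rotvec [ 0. -0. -0.]
```

View pics/g6b.png

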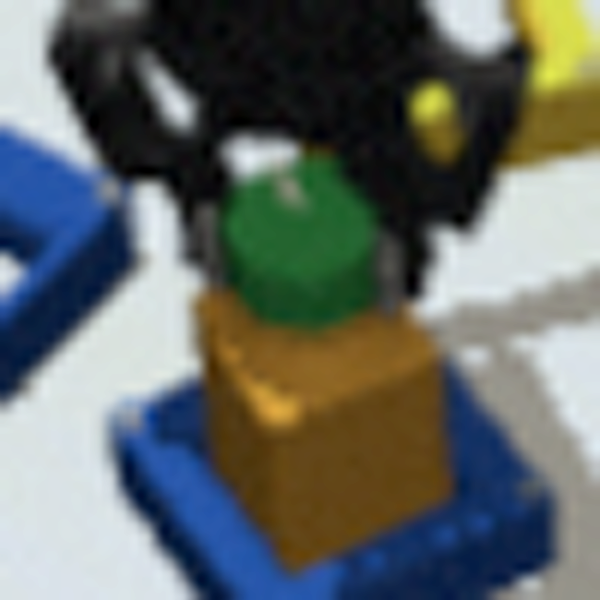

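View pics/g6.png

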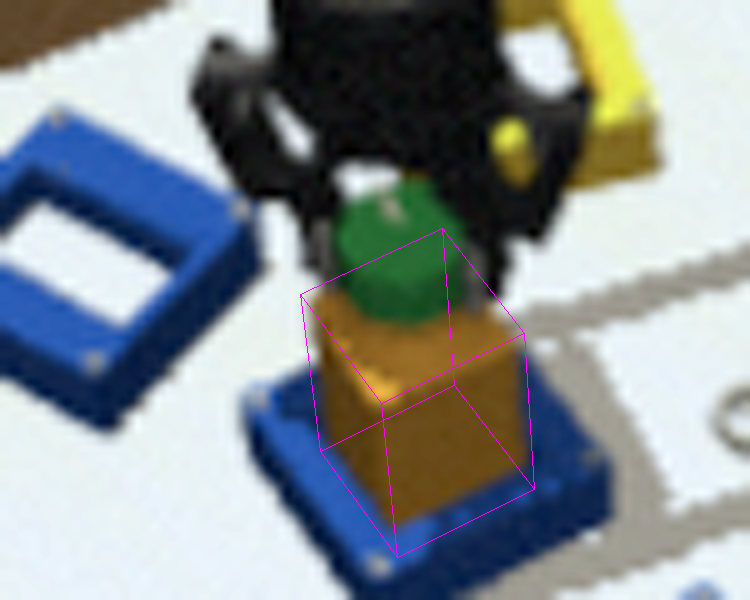

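The cap is bottomed out: the moment rose to 1.3 N m after about 123°, and the white line at (285,185) points over the label side. Now I'll back it off.

>>> carry_out(
  increments=[
    [[0,0,0],[0,0,-0.1],1],
    [[0,0,-0.0001],[0,0,-0.13],1],
    [[0,0,-0.0001],[0,0,-0.13],1],
    [[0,0,-0.0001],[0,0,-0.13],1],
    [[0,0,-0.0001],[0,0,-0.13],1],
    [[0,0,-0.0001],[0,0,-0.13],1],
    [[0,0,-0.0001],[0,0,-0.13],1],
    [[0,0,0],[0,0,0],1],
  ],
)

```text
time: 11.2
tool_pos: [548.5, -158.9, 114.9]
tcp_rot: [179.8, -0.1, 89.4]
ft_force: [-0.3, 0.3, 0.5]
finger_gap: 44.4
```

```bash
python3 go.py 548.3 -158.7 115
```

```text
t 11.2 pos [ 548.55 -158.9   114.85] rot [179.79  -0.08  89.44] gap 44.373834895965395 F [-0.33  0.27  0.46] M [ 0.1   0.37 -0.  ] j6 -20.871930701373923
shift mm [ 0.2  -0.25 -0.15] rotvec [ 0. -0. -0.]
```

>>> carry_out(
  increments=[
    [[0,0,-0.0001],[0,0,-0.13],1],
    [[0,0,-0.0001],[0,0,-0.13],1],
    [[0,0,-0.0001],[0,0,-0.13],1],
    [[0,0,-0.0001],[0,0,-0.13],1],
    [[0,0,-0.0001],[0,0,-0.13],1],
    [[0,0,-0.0001],[0,0,-0.13],1],
    [[0,0,0],[0,0,0],1],
    [[0,0,0],[0,0,0],1],
  ],
)

```text
time: 12.0
tool_pos: [549.0, -159.6, 115.7]
tcp_rot: [179.7, 0.1, 134.4]
ft_force: [-1.9, 1.2, 0.9]
finger_gap: 45.1
```

```bash
python3 go.py 548.3 -158.7 115;python3 - <<'E'
from bench import r
from ov import *
s=r.snapshot("scene");t=r.snapshot("top"); pickle.dump((s,t),open("g7.pkl","wb"))
Bs=[box(547.5,-159.2,-11.2,29,10,100)]
crop(s,262,140,56,56,12,"g7.png"); crop(t,335,180,70,60,10,"g7t.png")
E
```

```text
t 12.0 pos [ 549.04 -159.55  115.72] rot [179.71   0.13 134.39] gap 45.06296175147428 F [-1.93  1.21  0.89] M [0.14 0.36 0.01] j6 -65.92654828187923
shift mm [1.13 0.06 0.72] rotvec [0.01 0.   0.  ]
```

View pics/g7.png

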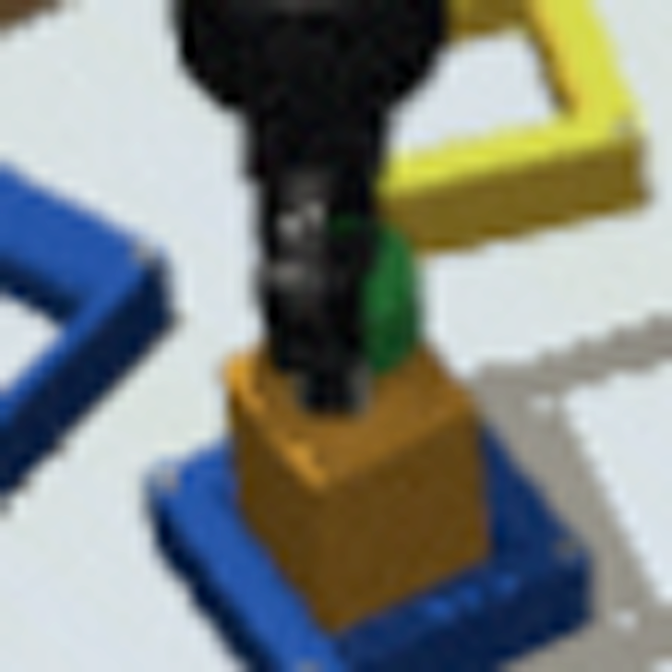

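View pics/g7t.png

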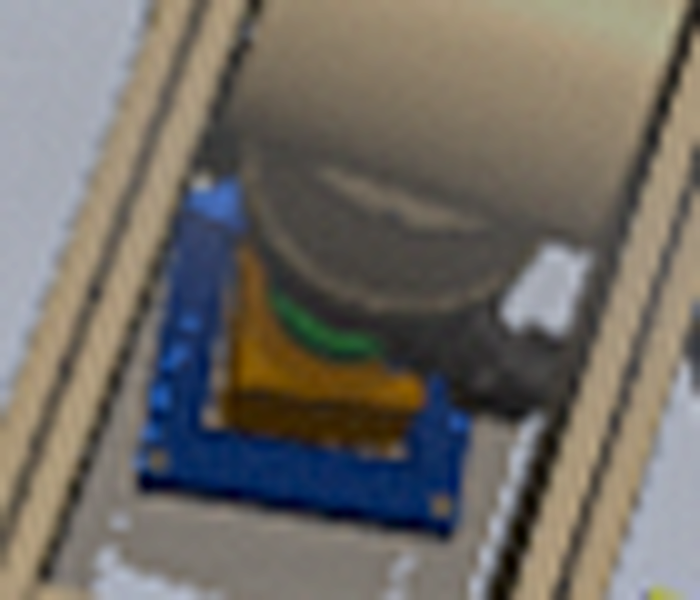

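The bottle is still seated, at about (330,500) in the scene crop. The finger hides the cap line, so I'll check the cap angle through the bottle's yaw.

```bash
python3 - <<'E'
from m import *
np.set_printoptions(precision=1,suppress=True)
for n,k,o,p in(("home",12,[265,145],[(203,305),(280,415),(443,350)]),("now",12,[262,140],[(235,370),(325,482),(478,402)])):
    B=at(s,c(p,k,o),100);print(n,(B[0]+B[2])/2,np.degrees(np.arctan2(*(B[1]-B[0])[[1,0]])),np.degrees(np.arctan2(*(B[2]-B[1])[[1,0]])),np.linalg.norm(B[1]-B[0]),np.linalg.norm(B[2]-B[1]))
L=at(s,c([(300,230),(285,180)],12,[265,145]),148);print("home line",np.degrees(np.arctan2(*(L[1]-L[0])[[1,0]])))
E
```

```text
home [ 548.4 -154.4  100. ] 77.22106844897469 163.92936692068264 48.31067715546901 52.389242834440665
now [ 548.6 -155.3  100. ] 80.50223156196238 170.93323902150718 50.92184020222314 52.61881023803126
home line -118.2511568879861
```

>>> carry_out(
  increments=[
    [[0,0,0.0005],[0,0,0],1],
    [[0,0,0],[0,0,0],1],
    [[0,0,0],[0,0,0],1],
  ],
)

```text
time: 12.4
tool_pos: [549.3, -159.5, 115.7]
tcp_rot: [179.7, 0.1, 134.2]
ft_force: [-2.2, 1.0, 1.0]
finger_gap: 45.1
```

```bash
python3 go.py 548.3 -158.7 115; python3 - <<'E'
from bench import r
import cv2
cv2.imwrite("pics/end.png",r.snapshot("scene")["image"])
E
```

```text
t 12.4 pos [ 549.28 -159.5   115.72] rot [179.69   0.15 134.18] gap 45.08274938277782 F [-2.21  0.98  1.04] M [ 0.09  0.45 -0.06] j6 -65.71051299445891
shift mm [ 1.26 -0.15  0.71] rotvec [0.01 0.   0.  ]
```

View pics/end.png

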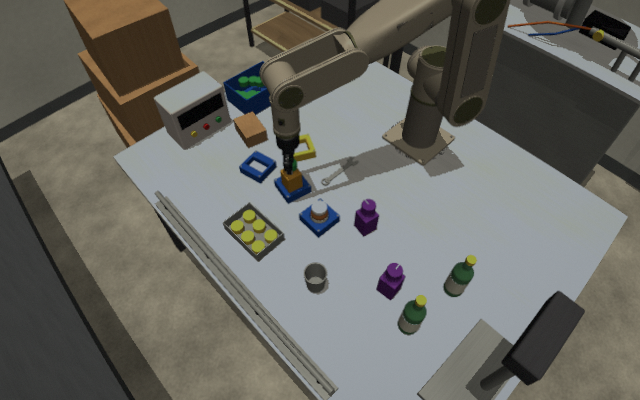

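The bottle stands in the square nest at (291,183) with the cap held, and everything else is where it was. The pose is steady, so I'll hand in.

```bash
python3 -c "
from bench import r
print(r.hand_in())"
```

```text
the job is handed in; nothing more can be done
None
```

The job is handed in; it reported no verdict. I carried the amber square bottle by its green cap to the blue nest with the square pocket and lowered it to the floor. I then screwed the cap clockwise about 123° to the hard stop and backed it off, all in one grip.

What the last checks showed:
- **Seating:** the wrist no longer carries the bottle's weight (about +1 N, against −5 N when lifted). The tool height went from 116.3 mm at seating to 114.3 at home and 115.7 now, which fits the thread pitch with the bottle fully down.
- **Bottoming out:** the moment rose to 1.3 N m, against the roughly 0.1 N m the thread needs. At home the white line pointed over the label side.
- **Back-off:** I turned the gripper back 98° to take up the bottle's play in the pocket and the wind-up. I estimate the cap at 86–91° open (1.5–1.6 rad).
- **Grip and surroundings:** the grip is set to 50 N with the jaws 45 mm open, the pose is steady, and no bystander moved as far as the last picture shows. It all took 12.5 s.

Two checks are weaker than the rest:
- **Cap angle:** a finger hides the white line in the final pictures, so it comes from the gripper's and bottle's yaw rather than a direct reading.
- **Bottle centre:** the scene camera alone put it about 2–3 mm off the nest's centre in y. I put this down to reading the rounded corners, as the pocket leaves only 2 mm of play.

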